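# Unload the curing block and rack the candles under the dust hood

## Robot

A 6-joint arm with a two-finger parallel gripper is mounted at the origin on the work surface. World frame = base frame: x ahead of the robot, y to its left, z up, the work surface at z = 0. Lengths are in mm, angles in rad, forces in N, time in s.
With the tool pointing down it reaches from about 350 to 775 mm from the base axis. Payload 7.3 kg.
Tool frame: the origin (TCP) lies between the finger pads; the fingertips stand 8 mm ahead of it and the grasp point (between the pads) lies 11 mm behind it; y points along the fingers, z is the direction in which the jaws open and shut, and the axes are right-handed (so a half turn about y gives the same grasp; the last joint's range is limited). The gripper opens to 92 mm and grips with 3 to 60 N. Pads are 19 mm wide; open, the fingers measure 130 mm over their backs; the gripper's body (75 mm by 190 mm) begins 47 mm behind the grasp point.
Start: joints at [0.964, 0.342, 1.524, -0, 1.275, -0.146], TCP at [233.438, 470.267, 234.741] pointing down, gripper open.
Joint ranges: [-2.53, 2.53], [-0.77, 2.02], [0.04, 2.7], [-1, 4.14], [0.28, 2.66], [-3.11, 3.11]. Speed limits (rad/s): [2.57, 2.57, 3.14, 3.14, 3.14, 3.14].

## Interface

Orientations are given as [roll, pitch, yaw] about the fixed x, y, z axes, in that order (R = Rz(yaw) Ry(pitch) Rx(roll)).
In Python, from plant import bot, vision, job gives the robot as it stands. The module is installed in compiled form; this text tells all that it offers.
- The arm moves only by the tool arm_command, never from a script. Its argument "deltas" is a list of rows, each a list of 4 numbers: the shift along the tool's x, y, z in m, then the turn about the tool's y in degrees. In form: [[x, y, z, twist], ...]. A call has 1 to 5 rows; each row shifts and turns the commanded pose from where the row before left it, along the tool's axes as they then stand; what a row does not reach is not made up. A row lasts 1/10 s, in which the tool goes at most 50 mm and 8.59 degrees, less where a joint would pass 70% of its speed; a pose out of reach is approached as far as the arm can. A call is refused whole if a number of a shift passes 0.05 or a number of a turn 8.59, either way. A call with a gripper value outside its range is refused whole. "claw" is the closure in counts, from 0 (fully open) to 255 (shut), set as the call begins (left out, the last holds). The fingers move at their own pace and stop on an object; the grip force is fixed at half the most. Time passes only in rows, so rows that do not move let the fingers close. It gives the time, the measured TCP pose, the force and the opening at its end, in the units of the state.
- bot.get_obs(): the state, without advancing time (a new reading comes with each control period).
- vision.capture(name): name is "side" or "top"; returns a dict with "img" (400x640x3 uint8, red, green, blue), "camera_matrix" (3x3 intrinsics, pixels), "world_to_cam" (4x4, takes a point from world to camera coordinates). Camera axes: x right, y down, z forward; pixel columns grow to the right and rows downward; lengths in mm; the calibration is good to about 2 mm. A picture is of the moment at which its call begins. There is no depth.
- job.close_job(): hands the job in, once; it reports no verdict.
Trained networks look in a picture, given as the dict that the camera call returned (one of the last four; its "shot" number tells which), for a name from the list of things; names that differ only in an ending like _2 or _b are one class to them, and where a whole thing is asked for, a point or a joint stands for the part that bears it (a point fixed in the world has none). Each returns a list of dicts, best first, with "confidence" (0 to 1); they miss things now and then, are a little off and sometimes report something else, mostly with a low value. They report only what shows in the picture. A call takes as long as a camera call. They do not tell look-alikes from the thing itself.
- vision.find_in(picture, name): "xyz" ([x, y, z] in mm, in the coordinates of the camera as it stood for that picture, good to about 4 mm: the middle of the surface that is visible of it).
- vision.regions_of(picture, name): "mask" (400x640 bool, what is visible of it).
The state is a dict: "time": time; "joint_positions": joint angles; "dq": joint speeds; "tau": joint torques, N m; "tool_pos": TCP position; "tcp_rot": TCP orientation; "contact_force": force on the tool from outside, world axes, zero at the start; "moment": the same for the moment, N m; "grip_width": finger opening in mm.
Only numpy, scipy, OpenCV 4.12 (cv2) and the standard library are available. Lean on these libraries where they do the work, as an engineer would, in place of code of your own. Each camera call takes 0.05 s, during which the arm holds its last target. There are 200 camera calls.

## Task

Pull the carriage of the dust hood fully out, then lift every lidded candle out of the curing block by its knob and stand them upright in neat rows on the carriage, one centred on each ring, filling the whole back row (farther from the handle) and putting any left over in the front row. When all are on it, push the carriage fully home under the hood, and only then flip the fan's lever right over to on (leaning towards the hood). Leave the other things on the bench where they are.

Things in the scene. Friction and masses are not known exactly. Their poses are not given: they have to be found in the camera images.
- candle0_mid (a point): Lidded candle: black round jar with a flat metal lid, 64 mm across and 62 mm high, with a round dark wooden knob fixed on the lid's centre, 26 mm across and 32 mm high (94 mm high in all, about 0.25 kg; lid and knob do not come off). The point is on its axis, half-way up (47 mm above its underside, 15 mm below the lid's top, 31 mm below the middle of the knob); z points up the axis. It starts sunk in a pocket of the curing block, where only the knob stands out. May be absent.
- candle1_mid (a point): Candle like candle0; may be absent.
- candle2_mid (a point): Candle like candle0; may be absent.
- candle3_mid (a point): Candle like candle0; may be absent.
- candle4_mid (a point): Candle like candle0; may be absent.
- candle5_mid (a point): Candle like candle0; may be absent.
- block: Light wooden curing block, fixed, 262 x 178 x 75 mm (x, y, z), with 2 x 3 round pockets of 67 mm diameter, 62 mm deep, 84 mm apart both ways, centred at x = -84, 0, 84 and y = -42, 42 mm. Origin: centre of its underside. A candle stands in its pocket with 1.5 mm clearance all round, its lid level with the block's top.
- handle (a point): Carriage handle: upright steel plate in front of the tray, 12 mm thick (along the slide), 70 mm wide, top edge 92 mm above the table; 40 mm free between it and the tray's rim. Point: mid-width, mid-thickness, 20 mm below its top edge. x axis along the slide, towards the hood; y left, z up. Ring centres in this frame: back row x = 183.5 mm, front row x = 98.5 mm, each at y = 85, 0, -85 mm.
- tray_edge (a point): Middle of the top of the tray's front rim (handle side); axes as the handle's. The carriage is a plywood tray 190 x 275 mm; floor 18 mm above the table (54 mm below the handle point), rim 24 mm above the floor. Six dark painted rings, 66 mm across, mark the places on its floor: back row (farther from the handle) and front row of three.
- carriage (a joint): Slide of the carriage: 0 = home under the hood (stop), 0.20 m = pulled fully out towards the robot (stop). About 3 N friction; stays where it is left. The fixed clear hood over the home place has an open front and a roof whose underside is 160 mm above the table; its front edge is 75 mm farther along the slide than the handle's place when home.
- fan_switch (a joint): Toggle lever of the hood's fan, on a grey block at the right front of the hood's base (pivot 22 mm above the table): 0 = leaning towards the robot (off), 1.0 rad = leaning towards the hood (on), 0.5 = upright. Stiff by friction (about 1 N at the tip); stays where it is left.
- fan_switch_tip (a point): Centre of the lever's black ball, 26 mm across, 80 mm from the pivot; the ball swings along the carriage's slide direction.
Mind the look-alikes: they are no part of the job. Leave any green or red look-alike of the part that bears candle1_mid alone.

How it is judged:
By the outcome, as a careful person would: the job done as asked, in the order asked, and still so for the second after the job is handed in, with the robot touching nothing.
Of candle0, candle1, candle2, candle3, candle4, candle5 only 3 to 5 are there at a start; the rules pass over those that are not, and their reading is None.
At some moment in a run one of candle0, candle1, candle2, candle3, candle4, candle5 may be knocked a few centimetres aside while the robot is not near it.
It also fails if it takes over 210 s, if anything falls off the work surface, if the arm or the gripper's body presses on something with over 40 N, if the wrist force passes 120 N, or if a joint passes its speed limit or range.

## Working session

There is one attempt and no reset: what is moved stays moved. The work goes in short steps, Python scripts to look and compute and a tool call to move; the robot and the scene stay as the last step left them, time stands still between calls to the robot, and variables do not carry over. Pictures are saved under pics/ and viewed, about 12 in all and at most 16, crops included, and the job is handed in when it is done.

Besides the shell and the picture viewer there is one more tool, called after ">>>" as name(argument=value, ...) on one line, values as JSON. arm_command: Moves the arm, as the interface text tells. Its arguments: {"type":"object","properties":{"deltas":{"type":"array","items":{"type":"array","items":{"type":"number"}}},"claw":{"type":"number"}},"required":["deltas"]}

```bash
mkdir -p pics
cat > h.py <<'E'
import numpy as np, cv2
from plant import bot, vision, job
def cap(n,fn=None):
    p=vision.capture(n)
    if fn: cv2.imwrite('pics/'+fn,cv2.cvtColor(p['img'],cv2.COLOR_RGB2BGR))
    return p
def w(p,xyz):
    return (np.linalg.inv(p['world_to_cam'])@np.r_[xyz,1])[:3]
def ray(p,u,v,z):
    "world point on pixel ray at height z"
    M=np.linalg.inv(p['world_to_cam']); d=M[:3,:3]@np.linalg.inv(p['camera_matrix'])@[u,v,1]; o=M[:3,3]
    return o+d*(z-o[2])/d[2]
def px(p,P):
    c=p['world_to_cam']@np.r_[P,1]; q=p['camera_matrix']@c[:3]; return q[:2]/q[2]
def find(p,n,k=8):
    for r in vision.find_in(p,n)[:k]:
        print(n,round(r['confidence'],2),w(p,r['xyz']).round(0),px(p,w(p,r['xyz'])).round(0))
E
python3 - <<'E'
from h import *
o=bot.get_obs(); print(o)
for c in('top','side'):
    p=cap(c,c+'0.png'); M=np.linalg.inv(p['world_to_cam']); print(c,M[:3,3].round(),M[:3,2].round(2))
    for n in('candle0_mid','block','handle','tray_edge','fan_switch_tip'): find(p,n)
E
```

```text
{'time': 0.0, 'joint_positions': array([ 9.64000070e-01,  3.42724349e-01,  1.52507971e+00, -8.73914985e-06,
        1.27543010e+00, -1.45989084e-01]), 'dq': array([-9.42891895e-04,  3.56407778e-04, -3.82037259e-04,  8.63415429e-05,
        4.88667094e-04,  1.61432616e-04]), 'tau': array([ 5.38623990e-04, -4.31252074e+01, -2.44216079e+01,  7.18873786e-02,
        5.59697184e-02, -1.56639476e-04]), 'tool_pos': array([233.17940098, 469.89001921, 234.02225446]), 'tcp_rot': array([-1.57242159e+00,  2.30523723e-04, -4.60804809e-01]), 'contact_force': array([ 1.33637608, -0.41314151, -0.18628476]), 'moment': array([-0.00906871, -0.04260548, -0.04581809]), 'grip_width': 92.00103031385079}
top [ 348.  -39. 1127.] [ 0.14  0.01 -0.99]
handle 0.8 [677. 248.  21.] [217. 143.]
tray_edge 0.77 [678. 243.  16.] [220. 143.]
tray_edge 0.17 [ 419. -176.   73.] [376. 234.]
fan_switch_tip 0.67 [589.  43. 100.] [289. 167.]
side [ 310. -744.  623.] [ 0.21  0.77 -0.6 ]
block 0.97 [ 486. -256.   71.] [339. 267.]
handle 0.75 [682. 259.  22.] [346. 154.]
tray_edge 0.93 [680. 261.  15.] [345. 155.]
fan_switch_tip 0.6 [597.  40.  89.] [344. 175.]
```

View pics/top0.png

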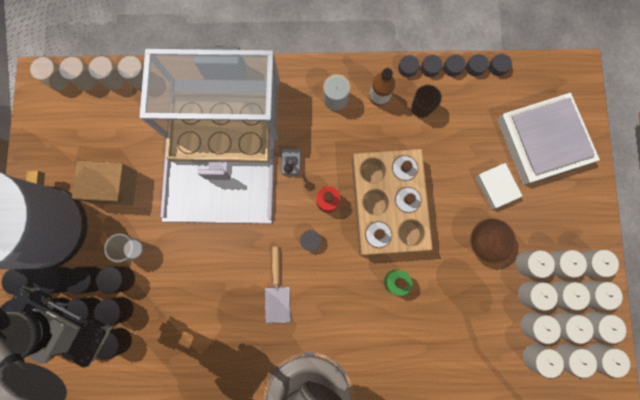

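View pics/side0.png

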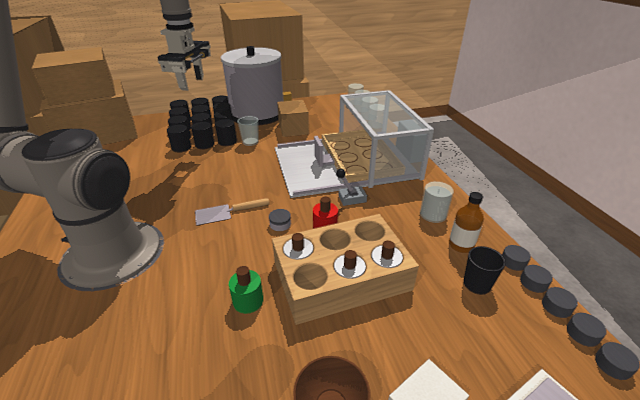

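The top picture shows three candles in the block (lids near (404,167), (408,199) and (378,235)). The carriage is home with its handle near (213,170), the lever ball is near (291,165), and the red and green look-alikes stand at (328,199) and (399,283). I'll take an enlarged crop for precise measuring.

Run:
```python
from h import *
im=cv2.imread('pics/top0.png')
a=cv2.resize(im[140:265,345:440],None,fx=4,fy=4,interpolation=cv2.INTER_CUBIC)
b=cv2.resize(im[100:225,160:260],None,fx=4,fy=4,interpolation=cv2.INTER_CUBIC)
cv2.imwrite('pics/crop1.png',np.hstack([a,b]))
for c in('top','side'):
    p=cap(c)
    for n in ('candle1_mid','block','handle','fan_switch_tip','tray_edge'):
        for r in vision.regions_of(p,n)[:8]:
            m=r['mask']; v,u=np.nonzero(m); print(c,n,round(r['confidence'],2),m.sum(),u.min(),u.max(),v.min(),v.max(),u.mean().round(1),v.mean().round(1), cv2.minAreaRect(np.c_[u,v].astype(np.float32)))
```

```text
top candle1_mid 0.81 622 384 412 269 295 397.5 281.8 ((398.0, 282.0), (26.0, 28.0), 90.0)
top candle1_mid 0.77 477 365 390 222 245 377.7 234.0 ((377.7500305175781, 234.25003051757812), (24.041629791259766, 23.334524154663086), 45.0)
top candle1_mid 0.6 490 317 339 186 212 327.8 198.7 ((328.0, 199.0), (26.0, 22.0), 90.0)
top candle1_mid 0.21 504 395 420 187 211 407.5 199.4 ((407.75006103515625, 199.75001525878906), (24.748737335205078, 24.041629791259766), 45.0)
top block 0.67 5731 351 431 149 253 388.8 201.6 ((390.70318603515625, 201.2784423828125), (102.06753540039062, 72.85404205322266), 85.31410217285156)
top handle 0.68 4689 166 269 119 180 217.4 143.6 ((217.3742218017578, 149.80535888671875), (102.78950500488281, 60.336700439453125), 0.8184555768966675)
top fan_switch_tip 0.49 80 284 292 162 172 288.2 167.3 ((288.0, 167.0), (10.0, 8.0), 90.0)
top tray_edge 0.98 4760 166 269 118 179 216.8 143.5 ((217.15367126464844, 149.19886779785156), (102.92060089111328, 60.12845230102539), 1.3971810340881348)
side candle1_mid 0.85 1219 229 262 267 313 246.1 290.3 ((246.55694580078125, 289.482
[... 679 characters left out ...]
6 2216 315 372 130 182 346.2 153.1 ((344.1683044433594, 157.18316650390625), (51.14491271972656, 57.81166076660156), 84.2894058227539)
side fan_switch_tip 0.57 137 336 351 168 190 343.6 177.6 ((345.7963562011719, 178.77603149414062), (23.61081314086914, 9.282883644104004), 47.72631072998047)
side fan_switch_tip 0.52 647 371 402 239 267 387.1 254.6 ((386.07958984375, 255.72930908203125), (27.853233337402344, 28.810937881469727), 61.38954162597656)
side fan_switch_tip 0.39 8966 272 418 214 323 341.7 269.3 ((346.58636474609375, 263.29754638671875), (89.62198638916016, 136.7718963623047), 73.81079864501953)
side tray_edge 0.87 2155 315 371 130 181 345.8 152.4 ((343.0, 155.5), (51.0, 56.0), 90.0)
```

View pics/crop1.png

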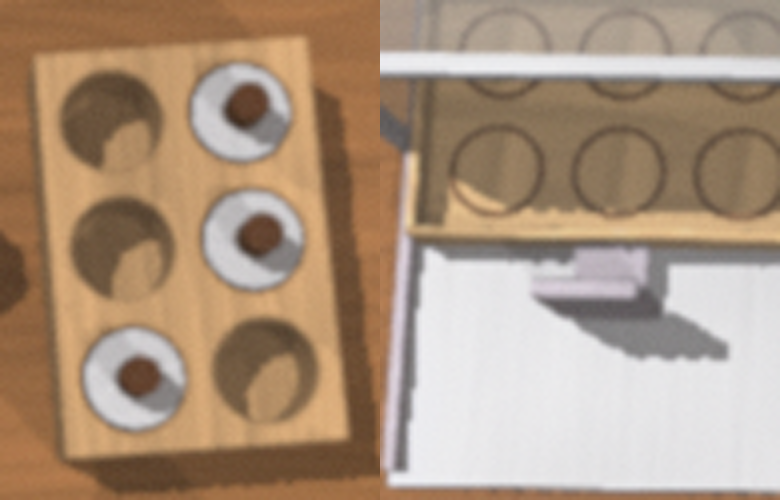

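Run:
```python
from h import *
p=cap('top'); s=cap('side')
L=lambda x,y,z:ray(p,345+x/4-.4,140+y/4-.4,z)
R=lambda x,y,z:ray(p,160+(x-380)/4-.4,100+y/4-.4,z)
print('lid',[L(*q,75)[:2].round(1) for q in((239,111),(253,239),(134,379))])
print('knob',[L(*q,107)[:2].round(1) for q in((246,104),(261,233),(139,375))])
c=[L(*q,75)[:2] for q in((35,57),(305,38),(348,438),(66,457))]
print('blk',np.round(c,1),np.mean(c,0),[np.linalg.norm(c[i]-c[i-1]).round(1) for i in range(4)])
print('pock',[L(*q,75)[:2].round(1) for q in((111,120),(122,249),(265,370))])
print('rings',[R(*q,18)[:2].round(1) for q in((498,170),(619,171),(740,172))])
h=R(584,287,92); print('handle',h.round(1),[R(*q,92).round(1) for q in((532,286),(636,289))])
print('h side',px(s,h),[px(s,R(*q,92)) for q in((532,286),(636,289))])
# lever: dark pixels
for c,q,(u0,u1,v0,v1) in(('t',p,(275,310,145,190)),('s',s,(325,365,160,200))):
    g=q['img'].max(2)[v0:v1,u0:u1]<40
    n,l,st,ce=cv2.connectedComponentsWithStats(g.astype(np.uint8))
    print(c,[(st[i,4],ce[i]+[u0,v0],ray(q,*(ce[i]+[u0,v0]),92).round(1)) for i in range(1,n)])
im=cv2.cvtColor(s['img'],cv2.COLOR_RGB2BGR)
cv2.imwrite('pics/c2.png',np.hstack([cv2.resize(im[120:215,270:380],None,fx=4,fy=4,interpolation=2),cv2.resize(cv2.cvtColor(p['img'],4)[140:235,260:340],None,fx=4,fy=4,interpolation=2)]))
```

```text
lid [array([ 590.5, -254.5]), array([ 506.3, -260.1]), array([ 417.3, -181.1])]
knob [array([ 587.6, -252.5]), array([ 505.2, -258.5]), array([ 417.7, -179.9])]
blk [[ 628.3 -123. ]
 [ 638.7 -299.5]
 [ 378.7 -314.7]
 [ 368.6 -136.7]] [ 503.57894511 -218.45802193] [np.float64(260.0), np.float64(176.8), np.float64(260.5), np.float64(178.3)]
pock [array([ 585.6, -171.3]), array([ 500.8, -175.9]), array([ 422.2, -264.3])]
rings [array([682.9, 327.7]), array([681.1, 243.4]), array([679.3, 159.3])]
handle [582.3 245.3  92. ] [array([583.4, 278.7,  92. ]), array([580.6, 211.8,  92. ])]
h side [318.15333314 140.50089207] [array([315.63745694, 135.72994253]), array([320.57751869, 145.52151142])]
t []
s [(np.int32(52), array([340.30769231, 173.40384615]), array([588.4,  46. ,  92. ]))]
```

View pics/c2.png

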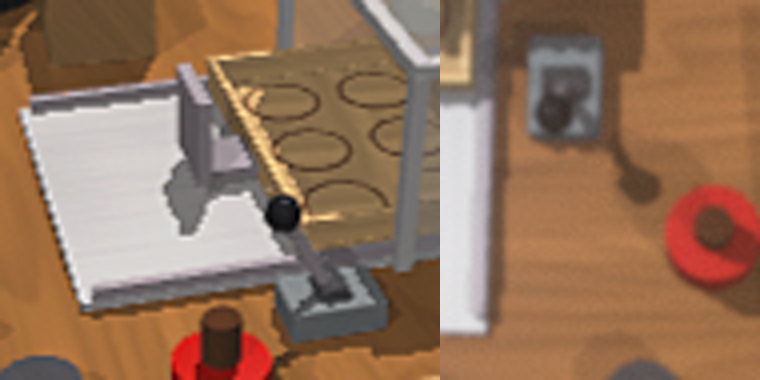

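Pocket lattice, ring rows and handle all agree with the given sizes: the block is centred at (503.6, -218.5) with yaw 0.056, and the slide yaw is -0.022. I'll grip the handle across its 70 mm width, with the jaws along y. First I turn the tool and travel to the handle.

>>> arm_command(deltas=[[0, 0, 0, -8.4], [0, 0, 0, -8.4], [0, 0, 0, -8.4]])

```text
time: 1.6
tool_pos: [233.4, 470.3, 234.7]
tcp_rot: [-1.571, -0.0, -0.015]
contact_force: [-0.0, -0.1, 0.6]
grip_width: 91.9
```

>>> arm_command(deltas=[[0.0393, 0, -0.0241, 0], [0.0393, 0, -0.0241, 0], [0.0393, 0, -0.0241, 0], [0.0393, 0, -0.0241, 0], [0.0393, 0, -0.0241, 0]])

```text
time: 2.1
tool_pos: [428.8, 344.5, 234.8]
tcp_rot: [-1.57, -0.0, -0.021]
contact_force: [-0.9, 0.4, 0.9]
grip_width: 91.8
```

>>> arm_command(deltas=[[0.0393, 0, -0.0241, 0], [0.0393, 0, -0.0241, 0], [0.0393, 0, -0.0241, 0], [0.0393, 0, -0.0241, 0], [0, 0, 0, 0]])

```text
time: 2.6
tool_pos: [586.5, 241.9, 233.6]
tcp_rot: [-1.572, -0.001, -0.026]
contact_force: [-0.6, 0.3, -1.0]
grip_width: 92.2
```

>>> arm_command(deltas=[[0, 0, 0, 0], [0, 0, 0, 0]])

```text
time: 2.8
tool_pos: [581.7, 246.6, 234.6]
tcp_rot: [-1.571, 0.001, -0.02]
contact_force: [-0.4, -0.1, -0.7]
grip_width: 91.9
```

Run:
```python
from h import *
p=cap('top','t1.png')
for z in (160,165,170): print(z,[ray(p,*q,z)[:2].round(0) for q in((147,118),(274,118),(272,52))])
s=cap('side','s1.png'); 
cv2.imwrite('pics/c3.png',np.vstack([cv2.resize(cv2.imread('pics/'+f)[y:y+75,x:x+130],None,fx=4,fy=4,interpolation=2) for f,x,y in(('t1.png',170,110),('s1.png',270,100))]))
```

```text
160 [array([702., 386.]), array([698.,  75.]), array([870.,  81.])]
165 [array([700., 384.]), array([696.,  75.]), array([867.,  80.])]
170 [array([699., 382.]), array([694.,  74.]), array([864.,  80.])]
```

View pics/c3.png

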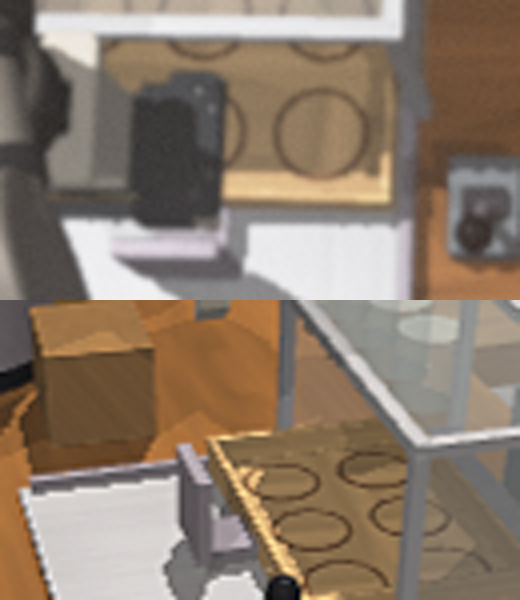

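The gripper is square over the handle and clear of the hood, whose front bar is at about x 696 at roof height. I'll descend and grip.

>>> arm_command(deltas=[[0, 0.04, 0, 0], [0, 0.04, 0, 0], [0, 0.035, 0, 0], [0, 0.025, 0, 0], [0, 0.015, 0, 0]])

```text
time: 3.4
tool_pos: [580.5, 246.8, 77.6]
tcp_rot: [-1.572, 0.003, -0.019]
contact_force: [-0.5, 0.2, 0.3]
grip_width: 91.7
```

>>> arm_command(deltas=[[0, 0.012, -0.001, 0], [0, 0.007, 0, 0], [0, 0, 0, 0]])

```text
time: 3.7
tool_pos: [582.0, 245.3, 60.4]
tcp_rot: [-1.571, 0.001, -0.02]
contact_force: [-0.2, -0.2, 1.4]
grip_width: 91.8
```

>>> arm_command(deltas=[[0, 0, 0, 0], [0, 0, 0, 0], [0, 0, 0, 0], [0, 0, 0, 0], [0, 0, 0, 0]], claw=255)

```text
time: 4.2
tool_pos: [583.0, 245.8, 61.5]
tcp_rot: [-1.569, -0.002, -0.021]
contact_force: [-0.3, 4.9, 3.1]
grip_width: 69.8
```

>>> arm_command(deltas=[[0, 0, 0, 0], [0, 0, 0, 0], [0, 0, 0, 0]])

```text
time: 4.5
tool_pos: [582.9, 245.8, 61.5]
tcp_rot: [-1.569, -0.002, -0.021]
contact_force: [-0.3, 5.0, 3.1]
grip_width: 69.9
```

Gripped at 70 mm. Now I pull it out.

>>> arm_command(deltas=[[-0.015, 0, 0, 0], [-0.02, 0, 0, 0], [-0.02, 0, 0, 0], [-0.02, 0, 0, 0], [-0.02, 0, 0, 0]])

```text
time: 5.0
tool_pos: [488.4, 248.5, 61.5]
tcp_rot: [-1.568, -0.004, -0.021]
contact_force: [3.8, 12.4, -0.8]
grip_width: 69.7
```

>>> arm_command(deltas=[[-0.02, 0, 0, 0], [-0.02, 0, 0, 0], [-0.02, 0, 0, 0], [-0.02, 0, 0, 0], [-0.01, 0, 0, 0]])

```text
time: 5.5
tool_pos: [407.7, 250.8, 63.1]
tcp_rot: [-1.565, -0.024, -0.019]
contact_force: [37.9, -3.1, -17.0]
grip_width: 69.4
```

>>> arm_command(deltas=[[-0.006, 0, 0, 0], [-0.004, 0, 0, 0], [-0.003, 0, 0, 0], [0, 0, 0, 0], [0, 0, 0, 0]])

```text
time: 6.0
tool_pos: [384.2, 249.1, 60.6]
tcp_rot: [-1.571, 0.001, -0.021]
contact_force: [0.3, -0.3, 0.8]
grip_width: 27.3
```

The grip slipped off near x = 400 at 38 N, so I'll check how far the carriage came.

Run:
```python
from h import *
p=cap('top','t2.png'); s=cap('side','s2.png')
cv2.imwrite('pics/c4.png',np.hstack([cv2.resize(cv2.imread('pics/'+f)[y:y+140,x:x+w],None,fx=3,fy=3,interpolation=2) for f,x,y,w in(('t2.png',140,100,150),('s2.png',260,100,110))]))
```

```text
(no output)
```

View pics/c4.png

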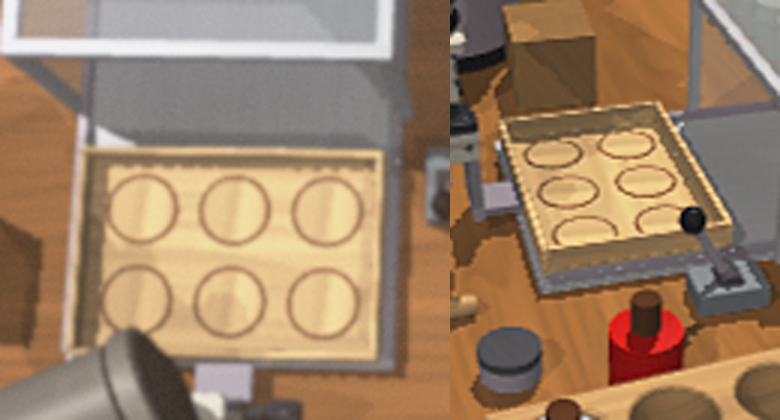

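Run:
```python
from h import *
p=cap('top'); s=cap('side')
R=lambda x,y,z:ray(p,140+x/3-.33,100+y/3-.33,z)
b=np.array([R(x,y,18)[:2] for x,y in((143,209),(234,210),(327,211))]);f=np.array([R(x,y,18)[:2] for x,y in((136,302),(230,301),(323,303))])
print(b.round(1),f.round(1),(b.mean(0)-f.mean(0)).round(1))
S=lambda x,y,z:ray(s,260+(x-450)/3-.33,100+y/3-.33,z)
print([S(*q,18)[:2].round(1) for q in((627,145),(646,181),(554,153),(568,191))])
print(bot.get_obs()['tool_pos'],bot.get_obs()['contact_force'])
```

```text
[[605.6 329.9]
 [603.6 246.2]
 [601.6 160.8]] [[519.3 333.3]
 [519.2 247.7]
 [516.4 163.2]] [85.3 -2.4]
[array([607.2, 329.8]), array([605.1, 246.6]), array([523.4, 335. ]), array([519.5, 249.9])]
[384.50457954 249.18480861  60.6764339 ] [0.13736964 0.09893459 0.7354937 ]
```

The rings show 162 mm of travel, with the back row at x ≈ 604. The hood's front bar at 696 puts home at handle x ≈ 621, so the carriage started about 38 mm out and is now at its outer stop. The 38 N was the stop. Next I raise and go to the far candle A.

>>> arm_command(deltas=[[0, -0.02, 0, 0], [0, -0.035, 0, 0], [0, -0.035, 0, 0], [0, -0.035, 0, 0], [0, -0.035, 0, 0]], claw=116)

```text
time: 6.7
tool_pos: [384.2, 249.1, 222.2]
tcp_rot: [-1.571, 0.0, -0.021]
contact_force: [0.2, -0.1, -0.2]
grip_width: 42.2
```

>>> arm_command(deltas=[[0.018, 0, -0.0417, 0], [0.018, 0, -0.0417, 0], [0.018, 0, -0.0417, 0], [0.018, 0, -0.0417, 0], [0.018, 0, -0.0417, 0]])

```text
time: 7.2
tool_pos: [470.5, 37.1, 220.9]
tcp_rot: [-1.571, -0.0, -0.021]
contact_force: [1.5, 0.0, -0.2]
grip_width: 49.9
```

>>> arm_command(deltas=[[0.018, 0, -0.0417, 0], [0.018, 0, -0.0417, 0], [0.018, 0, -0.0417, 0], [0.018, 0, -0.0417, 0], [0.018, 0, -0.0417, 0]])

```text
time: 7.7
tool_pos: [556.1, -173.4, 220.6]
tcp_rot: [-1.571, 0.0, -0.021]
contact_force: [0.7, 0.3, -0.3]
grip_width: 50.1
```

>>> arm_command(deltas=[[0.018, 0, -0.0417, 0], [0.018, 0, -0.0417, 0], [0, 0, 0, 0], [0, 0, 0, 0], [0, 0, 0, 0]])

```text
time: 8.2
tool_pos: [589.6, -254.5, 220.5]
tcp_rot: [-1.57, 0.001, -0.02]
contact_force: [-0.1, 0.2, 0.6]
grip_width: 50.0
```

Run:
```python
from h import *
o=bot.get_obs();print(o['tool_pos'],o['tcp_rot'],o['grip_width'])
p=cap('top','t3.png'); s=cap('side','s3.png')
cv2.imwrite('pics/c5.png',np.hstack([cv2.resize(cv2.imread('pics/'+f)[y:y+140,x:x+w],None,fx=3,fy=3,interpolation=2) for f,x,y,w in(('t3.png',340,130,110),('s3.png',260,190,150))]))
```

```text
[ 589.62952649 -254.52768469  220.52427318] [-1.56988228e+00  7.71449649e-04 -2.02896168e-02] 50.025336542023446
```

View pics/c5.png

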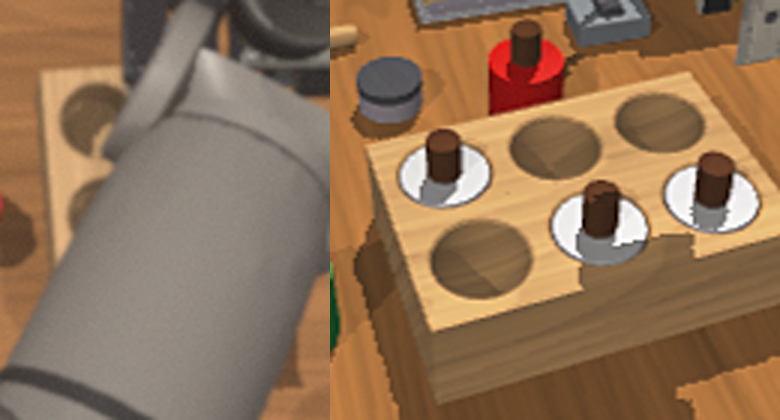

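The candles are still in their pockets, and the arm hides the block from above. The side view gives the knob tops at about (389,244), (351,253) and (298,236), which I'll use as a cross-check.

Run:
```python
from h import *
s=cap('side')
print([ray(s,260+(x-330)/3-.33,190+y/3-.33,107)[:2].round(1) for x,y in((717,161),(603,189),(444,138))])
print([ray(s,260+(x-330)/3-.33,190+y/3-.33,75)[:2].round(1) for x,y in((712,197),(600,226),(445,174))])
```

```text
[array([ 591.5, -254.9]), array([ 508.4, -258.7]), array([ 419.1, -180.9])]
[array([ 590.6, -256.9]), array([ 506.9, -261.2]), array([ 417.9, -183.3])]
```

>>> arm_command(deltas=[[0, 0.03, 0, 0], [0, 0.03, 0, 0], [0, 0.02, 0, 0], [0, 0.005, 0, 0], [0, 0, 0, 0]])

```text
time: 8.85
tool_pos: [589.9, -255.0, 135.7]
tcp_rot: [-1.57, 0.001, -0.02]
contact_force: [-0.2, -0.5, 0.9]
grip_width: 50.1
```

>>> arm_command(deltas=[[0, 0.018, 0, 0], [0, 0.015, 0, 0], [0, 0.01, 0, 0], [0, 0.005, 0, 0], [0, 0, 0, 0]])

```text
time: 9.35
tool_pos: [590.1, -255.6, 87.9]
tcp_rot: [-1.571, -0.0, -0.021]
contact_force: [-0.6, 0.5, -0.6]
grip_width: 49.7
```

>>> arm_command(deltas=[[0, 0, 0, 0], [0, 0, 0, 0], [0, 0, 0, 0], [0, 0, 0, 0]], claw=255)

```text
time: 9.75
tool_pos: [590.2, -255.9, 88.1]
tcp_rot: [-1.571, -0.001, -0.021]
contact_force: [-0.1, -0.5, 1.8]
grip_width: 25.2
```

>>> arm_command(deltas=[[0, -0.006, 0, 0], [0, -0.012, 0, 0], [0, -0.015, 0, 0], [0, -0.015, 0, 0], [0, -0.015, 0, 0]])

```text
time: 10.25
tool_pos: [589.9, -255.5, 152.1]
tcp_rot: [-1.571, -0.0, -0.021]
contact_force: [0.2, 0.3, -3.3]
grip_width: 25.4
```

>>> arm_command(deltas=[[0, -0.015, 0, 0], [0, -0.015, 0, 0], [0, -0.02, 0, 0], [0, -0.02, 0, 0], [0, 0, 0, 0]])

```text
time: 10.75
tool_pos: [591.2, -256.3, 224.7]
tcp_rot: [-1.574, -0.006, -0.021]
contact_force: [-0.3, -0.3, -3.2]
grip_width: 25.5
```

Candle A is up (25 mm knob grip, 3.2 N). I'll carry it to the left back ring at (606, 330.7).

>>> arm_command(deltas=[[0, 0, 0.015, 0], [0, 0, 0.025, 0], [0, 0, 0.032, 0], [0, 0, 0.032, 0], [0, 0, 0.032, 0]])

```text
time: 11.25
tool_pos: [591.8, -117.2, 219.1]
tcp_rot: [-1.569, 0.003, -0.021]
contact_force: [0.2, 0.2, -3.4]
grip_width: 25.1
```

>>> arm_command(deltas=[[0, 0, 0.032, 0], [0, 0, 0.032, 0], [0, 0, 0.032, 0], [0, 0, 0.032, 0], [0, 0, 0.032, 0]])

```text
time: 11.75
tool_pos: [594.8, 42.7, 219.2]
tcp_rot: [-1.57, 0.003, -0.021]
contact_force: [0.5, -0.2, -3.5]
grip_width: 25.1
```

>>> arm_command(deltas=[[0, 0, 0.032, 0], [0, 0, 0.032, 0], [0, 0, 0.032, 0], [0, 0, 0.032, 0], [0, 0, 0.032, 0]])

```text
time: 12.25
tool_pos: [598.0, 202.3, 219.1]
tcp_rot: [-1.571, 0.003, -0.02]
contact_force: [0.4, -0.2, -3.3]
grip_width: 25.4
```

>>> arm_command(deltas=[[0.0035, 0, 0.032, 0], [0, 0, 0.032, 0], [0, 0, 0.032, 0], [0, 0, 0.02, 0], [0, 0, 0.0146, 0]])

```text
time: 12.75
tool_pos: [604.1, 332.9, 218.9]
tcp_rot: [-1.572, 0.003, -0.019]
contact_force: [0.5, -0.5, -3.9]
grip_width: 24.9
```

>>> arm_command(deltas=[[0, 0, 0, 0], [0, 0, 0, 0], [0, 0, 0, 0], [0, 0, 0, 0]])

```text
time: 13.15
tool_pos: [606.1, 329.5, 220.9]
tcp_rot: [-1.571, -0.0, -0.022]
contact_force: [0.5, 0.7, -2.0]
grip_width: 25.4
```

>>> arm_command(deltas=[[0, 0.025, 0.001, 0], [0, 0.03, 0, 0], [0, 0.03, 0, 0], [0, 0.02, 0, 0], [0, 0.01, 0, 0]])

```text
time: 13.65
tool_pos: [605.1, 330.5, 103.5]
tcp_rot: [-1.572, 0.003, -0.022]
contact_force: [-0.1, 0.2, -3.1]
grip_width: 25.0
```

>>> arm_command(deltas=[[0, 0.006, 0, 0], [0, 0.004, 0, 0], [0, 0.002, 0, 0], [0, 0, 0, 0], [0, 0, 0, 0]])

```text
time: 14.15
tool_pos: [606.2, 331.9, 94.6]
tcp_rot: [-1.57, -0.001, -0.021]
contact_force: [-0.0, 0.3, -3.1]
grip_width: 25.4
```

Still hanging at 94.6. I'll lower the last 1–2 mm, then release.

>>> arm_command(deltas=[[0, 0.0015, 0, 0], [0, 0, 0, 0], [0, 0, 0, 0]])

```text
time: 14.45
tool_pos: [606.3, 331.9, 93.1]
tcp_rot: [-1.57, -0.002, -0.021]
contact_force: [-0.0, -0.5, 1.6]
grip_width: 25.2
```

>>> arm_command(deltas=[[0, 0, 0, 0], [0, 0, 0, 0], [0, 0, 0, 0], [0, 0, 0, 0]], claw=130)

```text
time: 14.85
tool_pos: [605.8, 331.8, 92.2]
tcp_rot: [-1.571, 0.0, -0.021]
contact_force: [-0.6, -0.3, 0.5]
grip_width: 44.3
```

>>> arm_command(deltas=[[0, -0.015, 0, 0], [0, -0.025, 0, 0], [0, -0.03, 0, 0], [0, -0.03, 0, 0], [0, -0.025, 0, 0]])

```text
time: 15.35
tool_pos: [606.1, 331.9, 220.6]
tcp_rot: [-1.57, -0.003, -0.021]
contact_force: [0.0, 0.8, 0.1]
grip_width: 45.1
```

>>> arm_command(deltas=[[0, 0, 0, 0], [0, 0, 0, 0], [0, 0, 0, 0]])

```text
time: 15.65
tool_pos: [605.3, 331.5, 216.2]
tcp_rot: [-1.572, 0.002, -0.021]
contact_force: [-0.4, 0.2, -0.5]
grip_width: 45.6
```

>>> arm_command(deltas=[[-0.0062, 0, -0.0424, 0], [-0.0062, 0, -0.0424, 0], [-0.0062, 0, -0.0424, 0], [-0.0062, 0, -0.0424, 0], [-0.0062, 0, -0.0424, 0]])

```text
time: 16.15
tool_pos: [569.2, 118.8, 215.9]
tcp_rot: [-1.571, 0.002, -0.021]
contact_force: [0.6, 0.2, -0.1]
grip_width: 45.5
```

>>> arm_command(deltas=[[-0.0062, 0, -0.0424, 0], [-0.0062, 0, -0.0424, 0], [-0.0062, 0, -0.0424, 0], [-0.0062, 0, -0.0424, 0], [-0.0062, 0, -0.0424, 0]])

```text
time: 16.65
tool_pos: [533.8, -92.3, 216.1]
tcp_rot: [-1.57, 0.002, -0.021]
contact_force: [0.8, -0.3, 0.7]
grip_width: 45.2
```

>>> arm_command(deltas=[[-0.0062, 0, -0.0424, 0], [-0.0062, 0, -0.0424, 0], [-0.0062, 0, -0.0424, 0], [-0.0062, 0, -0.0424, 0], [0, 0, 0, 0]])

```text
time: 17.15
tool_pos: [504.9, -264.5, 215.6]
tcp_rot: [-1.571, 0.002, -0.026]
contact_force: [0.6, 0.5, -0.3]
grip_width: 45.4
```

>>> arm_command(deltas=[[0, 0, 0, 0], [0, 0, 0, 0]], claw=116)

```text
time: 17.35
tool_pos: [506.4, -258.8, 216.5]
tcp_rot: [-1.569, 0.001, -0.02]
contact_force: [0.3, 0.1, -0.1]
grip_width: 50.1
```

Run:
```python
from h import *
o=bot.get_obs();print(o['tool_pos'],o['tcp_rot'],o['grip_width'])
p=cap('top','t4.png'); s=cap('side','s4.png')
a=cv2.resize(cv2.imread('pics/t4.png')[130:240,150:290],None,fx=2.8,fy=2.8,interpolation=2)
b=cv2.resize(cv2.imread('pics/s4.png')[100:300,250:420],None,fx=2,fy=2,interpolation=2)
H=max(len(a),len(b)); f=lambda q:np.vstack([q,np.zeros((H-len(q),q.shape[1],3),np.uint8)])
cv2.imwrite('pics/c6.png',np.hstack([f(a),f(b)]))
```

```text
[ 506.44636121 -258.773755    216.49232037] [-1.56936596e+00  1.18552721e-03 -2.03491493e-02] 50.059863913112935
```

View pics/c6.png

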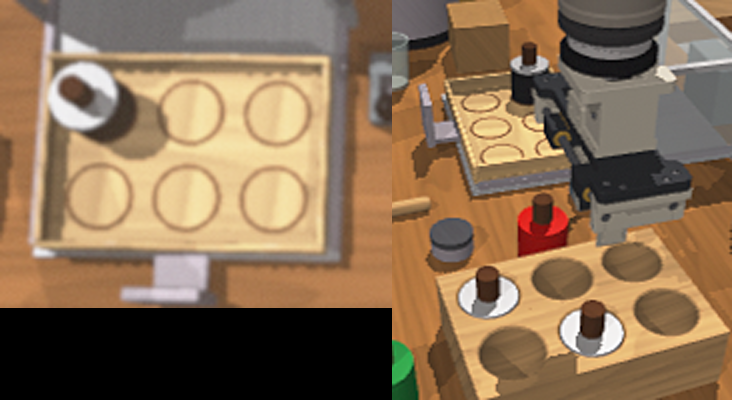

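Candle A stands upright on the left back ring, and B and C are still in their pockets. I'll measure A's lid against the rings.

Run:
```python
from h import *
p=cap('top'); R=lambda x,y,z:ray(p,150+x/2.8-.33,130+y/2.8-.33,z)[:2].round(1)
print('lid',R(83,96,80),'knob',R(72,88,112)); print('rings',[R(x,y,18) for x,y in((191,112),(277,113),(99,196),(187,197),(273,200))])
print('handle',R(159,295,92))
s=cap('side'); S=lambda x,y,z:ray(s,250+(x-392)/2-.5,100+y/2-.5,z)[:2].round(1)
print('side A knob/lid',S(530,47,112),S(530,64,80),'B',S(593,307,107),'C',S(488,272,107))
```

```text
lid [605.7 330.8] knob [605.4 329.7]
rings [array([603.6, 245.6]), array([601.5, 161. ]), array([521.1, 333.3]), array([519.2, 247.4]), array([515.2, 163.7])]
handle [419.2 251.3]
side A knob/lid [605.9 325. ] [606.7 328.8] B [ 506.8 -259.2] C [ 418.8 -180.3]
```

>>> arm_command(deltas=[[0, 0.03, -0.001, 0], [0, 0.03, 0, 0], [0, 0.025, 0, 0], [0, 0.018, 0, 0], [0, 0.012, 0, 0]])

```text
time: 18.05
tool_pos: [506.3, -259.9, 100.8]
tcp_rot: [-1.57, 0.001, -0.02]
contact_force: [0.3, 0.9, -0.8]
grip_width: 50.1
```

>>> arm_command(deltas=[[0, 0.008, 0, 0], [0, 0.005, 0, 0], [0, 0, 0, 0], [0, 0, 0, 0]])

```text
time: 18.45
tool_pos: [507.0, -261.1, 89.9]
tcp_rot: [-1.571, -0.001, -0.021]
contact_force: [0.7, 0.0, 0.2]
grip_width: 49.9
```

>>> arm_command(deltas=[[0, 0.002, 0, 0], [0, 0, 0, 0], [0, 0, 0, 0], [0, 0, 0, 0], [0, 0, 0, 0]], claw=255)

```text
time: 18.95
tool_pos: [506.7, -261.0, 87.4]
tcp_rot: [-1.571, -0.0, -0.021]
contact_force: [-0.8, -0.2, 0.6]
grip_width: 25.5
```

>>> arm_command(deltas=[[0, -0.006, 0, 0], [0, -0.012, 0, 0], [0, -0.015, 0, 0], [0, -0.015, 0, 0], [0, -0.015, 0, 0]])

```text
time: 19.45
tool_pos: [506.6, -260.9, 151.7]
tcp_rot: [-1.571, -0.001, -0.021]
contact_force: [-0.2, -0.8, -2.5]
grip_width: 25.6
```

>>> arm_command(deltas=[[0, -0.015, 0, 0], [0, -0.015, 0, 0], [0, -0.02, 0, 0], [0, -0.02, 0, 0], [0, 0, 0, 0]])

```text
time: 19.95
tool_pos: [507.8, -261.7, 223.8]
tcp_rot: [-1.574, -0.005, -0.021]
contact_force: [0.1, -0.3, -1.7]
grip_width: 25.1
```

>>> arm_command(deltas=[[0.0025, 0, 0.015, 0], [0.0045, 0, 0.026, 0], [0.0053, 0, 0.031, 0], [0.0053, 0, 0.031, 0], [0.0053, 0, 0.031, 0]])

```text
time: 20.45
tool_pos: [531.6, -125.0, 218.8]
tcp_rot: [-1.569, 0.002, -0.021]
contact_force: [0.2, -0.2, -1.2]
grip_width: 25.6
```

>>> arm_command(deltas=[[0.0053, 0, 0.031, 0], [0.0053, 0, 0.031, 0], [0.0053, 0, 0.031, 0], [0.0053, 0, 0.031, 0], [0.0053, 0, 0.031, 0]])

```text
time: 20.95
tool_pos: [561.0, 29.4, 218.9]
tcp_rot: [-1.57, 0.003, -0.021]
contact_force: [0.2, -0.1, -2.1]
grip_width: 25.3
```

>>> arm_command(deltas=[[0.0053, 0, 0.031, 0], [0.0053, 0, 0.031, 0], [0.0053, 0, 0.031, 0], [0.0053, 0, 0.031, 0], [0.0053, 0, 0.031, 0]])

```text
time: 21.45
tool_pos: [590.6, 183.6, 218.7]
tcp_rot: [-1.571, 0.003, -0.02]
contact_force: [0.7, 0.6, -2.2]
grip_width: 25.3
```

>>> arm_command(deltas=[[0.0053, 0, 0.031, 0], [0.0041, 0, 0.025, 0], [0.0025, 0, 0.0145, 0], [0, 0, 0, 0], [0, 0, 0, 0]])

```text
time: 21.95
tool_pos: [604.6, 251.1, 219.5]
tcp_rot: [-1.572, 0.001, -0.021]
contact_force: [-0.4, -0.2, -1.9]
grip_width: 25.3
```

>>> arm_command(deltas=[[0, 0, 0, 0], [0, 0, 0, 0], [0, 0, 0, 0]])

```text
time: 22.25
tool_pos: [605.3, 250.7, 220.5]
tcp_rot: [-1.571, -0.0, -0.022]
contact_force: [-0.1, -0.4, -2.2]
grip_width: 25.1
```

>>> arm_command(deltas=[[-0.001, 0.02, -0.0045, 0], [0, 0.03, 0, 0], [0, 0.03, 0, 0], [0, 0.022, 0, 0], [0, 0.012, 0, 0]])

```text
time: 22.75
tool_pos: [603.1, 246.4, 104.1]
tcp_rot: [-1.572, 0.003, -0.022]
contact_force: [-0.7, -0.4, -1.9]
grip_width: 25.1
```

>>> arm_command(deltas=[[0, 0.006, 0, 0], [0, 0.004, 0, 0], [0, 0.002, 0, 0], [0, 0, 0, 0], [0, 0, 0, 0]])

```text
time: 23.25
tool_pos: [604.5, 247.3, 95.1]
tcp_rot: [-1.57, -0.001, -0.021]
contact_force: [-0.4, 0.0, -1.7]
grip_width: 25.2
```

>>> arm_command(deltas=[[0, 0.001, 0, 0], [0, 0.0005, 0, 0], [0, 0, 0, 0], [0, 0, 0, 0]])

```text
time: 23.65
tool_pos: [604.1, 247.2, 92.8]
tcp_rot: [-1.571, -0.0, -0.021]
contact_force: [0.3, -0.1, -2.4]
grip_width: 25.2
```

>>> arm_command(deltas=[[0, 0.001, -0.001, 0], [0, 0, 0, 0], [0, 0, 0, 0]])

```text
time: 23.95
tool_pos: [604.3, 246.4, 92.3]
tcp_rot: [-1.57, -0.001, -0.021]
contact_force: [-1.3, 2.5, 2.8]
grip_width: 25.4
```

>>> arm_command(deltas=[[0, 0, 0, 0], [0, 0, 0, 0], [0, 0, 0, 0], [0, 0, 0, 0]], claw=130)

```text
time: 24.35
tool_pos: [604.0, 246.0, 91.6]
tcp_rot: [-1.571, 0.0, -0.021]
contact_force: [0.7, 0.3, -0.7]
grip_width: 44.7
```

>>> arm_command(deltas=[[0, -0.015, 0, 0], [0, -0.025, 0, 0], [0, -0.03, 0, 0], [0, -0.03, 0, 0], [0, -0.028, 0, 0]])

```text
time: 24.85
tool_pos: [604.0, 246.1, 221.1]
tcp_rot: [-1.571, -0.0, -0.021]
contact_force: [0.4, 0.7, -0.6]
grip_width: 45.0
```

>>> arm_command(deltas=[[0, 0, 0, 0], [0, 0, 0, 0], [0, 0, 0, 0]])

```text
time: 25.15
tool_pos: [603.4, 245.9, 218.3]
tcp_rot: [-1.572, 0.002, -0.021]
contact_force: [-0.4, 0.5, -1.3]
grip_width: 45.0
```

>>> arm_command(deltas=[[-0.0161, 0, -0.0392, 0], [-0.0161, 0, -0.0392, 0], [-0.0161, 0, -0.0392, 0], [-0.0161, 0, -0.0392, 0], [-0.0161, 0, -0.0392, 0]])

```text
time: 25.65
tool_pos: [517.8, 50.5, 218.3]
tcp_rot: [-1.571, 0.003, -0.021]
contact_force: [1.2, -1.0, -0.5]
grip_width: 44.9
```

>>> arm_command(deltas=[[-0.0161, 0, -0.0392, 0], [-0.0161, 0, -0.0392, 0], [-0.0161, 0, -0.0392, 0], [-0.0161, 0, -0.0392, 0], [-0.0161, 0, -0.0392, 0]])

```text
time: 26.15
tool_pos: [433.3, -143.5, 218.6]
tcp_rot: [-1.57, 0.002, -0.021]
contact_force: [0.1, 0.7, 0.4]
grip_width: 44.8
```

>>> arm_command(deltas=[[-0.0161, 0, -0.0392, 0], [0, 0, 0, 0], [0, 0, 0, 0], [0, 0, 0, 0]], claw=116)

```text
time: 26.55
tool_pos: [418.0, -180.3, 219.1]
tcp_rot: [-1.57, 0.001, -0.02]
contact_force: [0.2, -0.2, -0.1]
grip_width: 50.3
```

Run:
```python
from h import *
o=bot.get_obs();print(o['tool_pos'],o['tcp_rot'],o['grip_width'])
p=cap('top','t5.png'); s=cap('side','s5.png')
a=cv2.resize(cv2.imread('pics/t5.png')[130:240,150:290],None,fx=2.8,fy=2.8,interpolation=2)
b=cv2.resize(cv2.imread('pics/s5.png')[100:300,250:420],None,fx=2,fy=2,interpolation=2)
H=max(len(a),len(b)); f=lambda q:np.vstack([q,np.zeros((H-len(q),q.shape[1],3),np.uint8)])
cv2.imwrite('pics/c7.png',np.hstack([f(a),f(b)]))
```

```text
[ 417.96130535 -180.26591219  219.11089644] [-1.56963139e+00  9.65741877e-04 -2.03707187e-02] 50.34298856978037
```

View pics/c7.png

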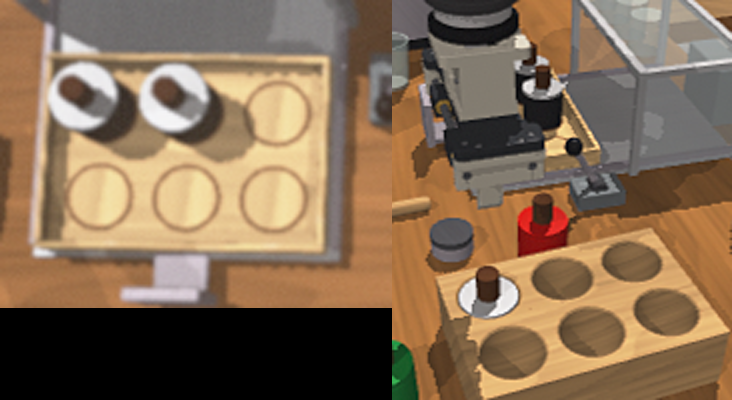

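A and B stand in the left and middle back places, and C is unmoved. Now I take C.

>>> arm_command(deltas=[[0, 0.03, 0, 0], [0, 0.03, 0, 0], [0, 0.025, 0, 0], [0, 0.02, 0, 0], [0, 0.012, 0, 0]])

```text
time: 27.15
tool_pos: [417.7, -179.6, 101.1]
tcp_rot: [-1.569, 0.002, -0.019]
contact_force: [-0.2, -0.9, 0.5]
grip_width: 50.2
```

>>> arm_command(deltas=[[0, 0.008, 0, 0], [0, 0.005, 0, 0], [0, 0, 0, 0], [0, 0, 0, 0]])

```text
time: 27.55
tool_pos: [418.3, -181.2, 90.2]
tcp_rot: [-1.571, -0.001, -0.021]
contact_force: [0.5, -0.0, -0.0]
grip_width: 50.1
```

>>> arm_command(deltas=[[0, 0.001, 0, 0], [0, 0, 0, 0], [0, 0, 0, 0], [0, 0, 0, 0], [0, 0, 0, 0]], claw=255)

```text
time: 28.05
tool_pos: [418.0, -181.4, 88.8]
tcp_rot: [-1.571, -0.0, -0.021]
contact_force: [-0.4, -0.5, 0.9]
grip_width: 25.1
```

>>> arm_command(deltas=[[0, -0.006, 0, 0], [0, -0.012, 0, 0], [0, -0.015, 0, 0], [0, -0.015, 0, 0], [0, -0.015, 0, 0]])

```text
time: 28.55
tool_pos: [417.6, -181.0, 152.3]
tcp_rot: [-1.57, 0.001, -0.021]
contact_force: [0.3, -0.3, -2.3]
grip_width: 25.3
```

>>> arm_command(deltas=[[0, -0.015, 0, 0], [0, -0.015, 0, 0], [0, -0.02, 0, 0], [0, -0.02, 0, 0], [0, 0, 0, 0]])

```text
time: 29.05
tool_pos: [418.9, -181.8, 224.0]
tcp_rot: [-1.573, -0.004, -0.021]
contact_force: [1.0, 0.6, -3.4]
grip_width: 25.1
```

>>> arm_command(deltas=[[0.0071, 0, 0.0138, 0], [0.0113, 0, 0.0222, 0], [0.0141, 0, 0.0277, 0], [0.0141, 0, 0.0277, 0], [0.0141, 0, 0.0277, 0]])

```text
time: 29.55
tool_pos: [480.9, -62.2, 220.5]
tcp_rot: [-1.57, 0.002, -0.021]
contact_force: [0.8, 0.4, -2.1]
grip_width: 25.1
```

>>> arm_command(deltas=[[0.0141, 0, 0.0277, 0], [0.0141, 0, 0.0277, 0], [0.0141, 0, 0.0277, 0], [0.0141, 0, 0.0277, 0], [0.0141, 0, 0.0277, 0]])

```text
time: 30.05
tool_pos: [554.3, 74.8, 220.2]
tcp_rot: [-1.571, 0.002, -0.021]
contact_force: [0.9, -0.4, -2.0]
grip_width: 25.2
```

>>> arm_command(deltas=[[0.0141, 0, 0.0277, 0], [0.0141, 0, 0.0277, 0], [0.0099, 0, 0.0194, 0], [0.0071, 0, 0.0138, 0], [0, 0, 0, 0]])

```text
time: 30.55
tool_pos: [601.4, 162.9, 219.7]
tcp_rot: [-1.571, 0.002, -0.019]
contact_force: [0.2, -0.2, -2.6]
grip_width: 25.3
```

>>> arm_command(deltas=[[0, 0, 0, 0], [0, 0, 0, 0], [0, 0, 0, 0], [0, 0, 0, 0]])

```text
time: 30.95
tool_pos: [601.4, 160.5, 221.9]
tcp_rot: [-1.571, -0.0, -0.022]
contact_force: [1.0, 0.2, -2.6]
grip_width: 25.7
```

>>> arm_command(deltas=[[0.0005, 0.02, 0, 0], [0, 0.03, 0, 0], [0, 0.03, 0, 0], [0, 0.023, 0, 0], [0, 0.012, 0, 0]])

```text
time: 31.45
tool_pos: [600.9, 160.7, 104.6]
tcp_rot: [-1.571, 0.003, -0.021]
contact_force: [-0.8, 0.4, -2.8]
grip_width: 25.3
```

>>> arm_command(deltas=[[0, 0.006, 0, 0], [0, 0.004, 0, 0], [0, 0.002, 0, 0], [0, 0, 0, 0], [0, 0, 0, 0]])

```text
time: 31.95
tool_pos: [602.4, 161.2, 95.5]
tcp_rot: [-1.571, -0.001, -0.021]
contact_force: [0.5, 0.1, -2.6]
grip_width: 25.6
```

>>> arm_command(deltas=[[0, 0.001, 0, 0], [0, 0.0005, 0, 0], [0, 0, 0, 0], [0, 0, 0, 0]])

```text
time: 32.35
tool_pos: [602.4, 161.2, 93.8]
tcp_rot: [-1.571, -0.001, -0.021]
contact_force: [-0.3, -0.1, 2.7]
grip_width: 25.4
```

>>> arm_command(deltas=[[0, 0, 0, 0], [0, 0, 0, 0], [0, 0, 0, 0], [0, 0, 0, 0]], claw=130)

```text
time: 32.75
tool_pos: [602.0, 161.2, 93.1]
tcp_rot: [-1.571, 0.0, -0.021]
contact_force: [0.4, -0.1, -0.4]
grip_width: 44.9
```

>>> arm_command(deltas=[[0, -0.015, 0, 0], [0, -0.025, 0, 0], [0, -0.03, 0, 0], [0, -0.03, 0, 0], [0, -0.028, 0, 0]])

```text
time: 33.25
tool_pos: [602.0, 161.2, 222.6]
tcp_rot: [-1.571, -0.0, -0.021]
contact_force: [0.4, -0.6, -0.0]
grip_width: 44.8
```

>>> arm_command(deltas=[[-0.0367, 0, 0.0169, 0], [-0.0367, 0, 0.0169, 0], [-0.0367, 0, 0.0169, 0], [-0.0367, 0, 0.0169, 0], [-0.0367, 0, 0.0169, 0]], claw=0)

```text
time: 33.75
tool_pos: [418.8, 250.0, 221.3]
tcp_rot: [-1.57, -0.0, -0.021]
contact_force: [0.3, 0.9, 0.0]
grip_width: 80.6
```

>>> arm_command(deltas=[[0, 0, 0, 0], [0, 0, 0, 0], [0, 0, 0, 0], [0, 0, 0, 0]])

```text
time: 34.15
tool_pos: [421.4, 249.0, 221.1]
tcp_rot: [-1.571, -0.0, -0.022]
contact_force: [0.0, -0.1, 0.1]
grip_width: 91.9
```

Run:
```python
from h import *
o=bot.get_obs();print(o['tool_pos'],o['tcp_rot'],o['grip_width'])
p=cap('top','t6.png'); s=cap('side','s6.png')
a=cv2.resize(cv2.imread('pics/t6.png')[110:220,150:290],None,fx=2.8,fy=2.8,interpolation=2)
b=cv2.resize(cv2.imread('pics/s6.png')[100:240,250:400],None,fx=2.6,fy=2.6,interpolation=2)
H=max(len(a),len(b)); f=lambda q:np.vstack([q,np.zeros((H-len(q),q.shape[1],3),np.uint8)])
cv2.imwrite('pics/c8.png',np.hstack([f(a),f(b)]))
```

```text
[421.42785995 249.0039152  221.06700503] [-1.57079792e+00 -2.39903286e-04 -2.22859029e-02] 91.88972147332345
```

View pics/c8.png

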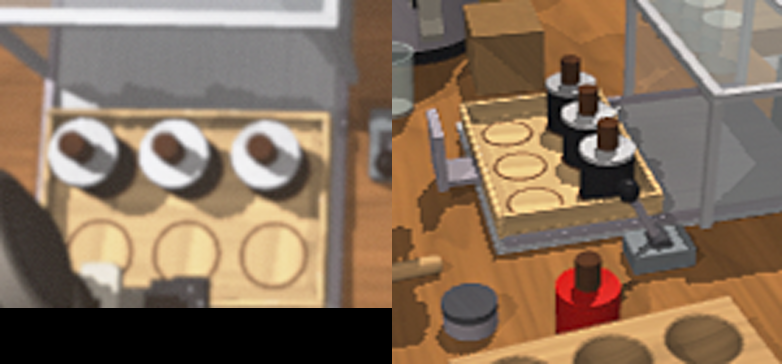

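All three stand upright on the back rings. Check lids numerically, and descend on the handle.

Run:
```python
from h import *
p=cap('top'); R=lambda x,y,z:ray(p,150+x/2.8-.33,110+y/2.8-.33,z)[:2].round(1)
print('lids',[R(*q,80) for q in((83,153),(174,153),(266,154))])
s=cap('side'); S=lambda x,y,z:ray(s,250+(x-392)/2.6-.4,100+y/2.6-.4,z)[:2].round(1)
print([S(*q,112) for q in((570,61),(588,92),(609,124))],'handle',S(436,118,92))
print('lever',S(626,187,92), 'hood post top',px(s,[696,75,165]))
```

```text
lids [array([604.8, 330.8]), array([603.7, 245.9]), array([601.7, 160.2])]
[array([604.4, 324.9]), array([601.9, 236.9]), array([602.1, 155.3])] handle [423.9 261.5]
lever [589.6  55.5] hood post top [375.72098825 138.78479182]
```

>>> arm_command(deltas=[[0, 0.03, 0, 0], [0, 0.035, 0, 0], [0, 0.035, 0, 0], [0, 0.03, 0, 0], [0, 0.015, 0, 0]])

```text
time: 34.85
tool_pos: [419.3, 248.8, 73.7]
tcp_rot: [-1.572, 0.004, -0.021]
contact_force: [-0.0, -0.2, 0.7]
grip_width: 92.0
```

>>> arm_command(deltas=[[0, 0.01, 0, 0], [0, 0.005, 0, 0], [0, 0, 0, 0], [0, 0, 0, 0]])

```text
time: 35.25
tool_pos: [420.9, 249.7, 61.9]
tcp_rot: [-1.57, -0.001, -0.021]
contact_force: [0.2, 0.5, 0.6]
grip_width: 91.9
```

>>> arm_command(deltas=[[0, 0, 0, 0], [0, 0, 0, 0], [0, 0, 0, 0], [0, 0, 0, 0], [0, 0, 0, 0]], claw=255)

```text
time: 35.75
tool_pos: [420.6, 250.4, 61.6]
tcp_rot: [-1.569, -0.001, -0.021]
contact_force: [0.2, 4.7, 1.3]
grip_width: 69.9
```

>>> arm_command(deltas=[[0, 0, 0, 0], [0, 0, 0, 0]])

```text
time: 35.95
tool_pos: [420.6, 250.4, 61.6]
tcp_rot: [-1.569, -0.001, -0.021]
contact_force: [-0.2, 5.7, 0.4]
grip_width: 70.3
```

Grip is good, and the lids are within about 1 mm of the ring centres. Pushing home with soft ramps.

>>> arm_command(deltas=[[0.004, 0, 0, 0], [0.008, 0, 0, 0], [0.012, 0, 0, 0], [0.014, 0, 0, 0], [0.014, 0, 0, 0]])

```text
time: 36.45
tool_pos: [472.2, 249.0, 61.6]
tcp_rot: [-1.57, 0.001, -0.021]
contact_force: [-3.2, 1.8, 2.9]
grip_width: 69.7
```

>>> arm_command(deltas=[[0.014, 0, 0, 0], [0.014, 0, 0, 0], [0.014, 0, 0, 0], [0.014, 0, 0, 0], [0.014, 0, 0, 0]])

```text
time: 36.95
tool_pos: [542.3, 247.0, 61.6]
tcp_rot: [-1.57, 0.001, -0.021]
contact_force: [-3.7, -0.7, 3.9]
grip_width: 70.2
```

>>> arm_command(deltas=[[0.014, 0, 0, 0], [0.014, 0, 0, 0], [0.01, 0, 0, 0], [0.007, 0, 0, 0], [0.004, 0, 0, 0]])

```text
time: 37.45
tool_pos: [591.8, 245.6, 61.6]
tcp_rot: [-1.571, -0.0, -0.021]
contact_force: [-4.2, -4.3, 5.6]
grip_width: 69.9
```

>>> arm_command(deltas=[[0.006, 0, 0, 0], [0.006, 0, 0, 0], [0.005, 0, 0, 0], [0.004, 0, 0, 0], [0.003, 0, 0, 0]])

```text
time: 37.95
tool_pos: [615.4, 245.0, 61.6]
tcp_rot: [-1.571, 0.0, -0.021]
contact_force: [-3.3, -5.1, 5.1]
grip_width: 69.8
```

>>> arm_command(deltas=[[0.002, 0, 0, 0], [0.0015, 0, 0, 0], [0.0015, 0, 0, 0], [0, 0, 0, 0], [0, 0, 0, 0]])

```text
time: 38.45
tool_pos: [620.5, 244.8, 61.7]
tcp_rot: [-1.571, -0.0, -0.021]
contact_force: [-1.3, -5.2, 5.0]
grip_width: 69.8
```

>>> arm_command(deltas=[[0.0015, 0, 0, 0], [0.0015, 0, 0, 0], [0, 0, 0, 0]])

```text
time: 38.75
tool_pos: [620.5, 244.8, 61.5]
tcp_rot: [-1.572, 0.006, -0.021]
contact_force: [-13.0, -4.9, 11.5]
grip_width: 70.1
```

>>> arm_command(deltas=[[0.0015, 0, 0, 0], [0.0015, 0, 0, 0], [0, 0, 0, 0]])

```text
time: 39.05
tool_pos: [620.6, 244.8, 61.4]
tcp_rot: [-1.573, 0.013, -0.021]
contact_force: [-21.3, -5.2, 17.4]
grip_width: 69.7
```

The stop is felt at handle x = 620.5, a 200 mm stroke. Relieve, open and rise, then locate the lever exactly.

>>> arm_command(deltas=[[-0.003, 0, 0, 0], [-0.0025, 0, 0, 0], [0, 0, 0, 0]])

```text
time: 39.35
tool_pos: [620.5, 244.8, 61.5]
tcp_rot: [-1.572, 0.0, -0.021]
contact_force: [-2.8, -3.3, 6.0]
grip_width: 70.0
```

>>> arm_command(deltas=[[0, 0, 0, 0], [0, 0, 0, 0], [0, 0, 0, 0], [0, 0, 0, 0], [0, 0, 0, 0]], claw=0)

```text
time: 39.85
tool_pos: [620.8, 245.5, 61.0]
tcp_rot: [-1.571, 0.0, -0.021]
contact_force: [-0.5, 0.8, 0.3]
grip_width: 91.5
```

>>> arm_command(deltas=[[0, -0.02, 0, 0], [0, -0.035, 0, 0], [0, -0.035, 0, 0], [0, -0.035, 0, 0], [0, -0.035, 0, 0]])

```text
time: 40.35
tool_pos: [620.7, 245.3, 222.7]
tcp_rot: [-1.571, -0.0, -0.021]
contact_force: [0.7, -0.7, 0.2]
grip_width: 91.3
```

>>> arm_command(deltas=[[-0.03, 0, 0, 0], [-0.04, 0, 0, 0], [-0.04, 0, 0, 0], [-0.04, 0, 0, 0], [-0.03, 0, 0, 0]])

```text
time: 40.85
tool_pos: [438.5, 249.0, 221.4]
tcp_rot: [-1.571, 0.0, -0.021]
contact_force: [-0.3, 0.3, 0.5]
grip_width: 91.8
```

Run:
```python
from h import *
o=bot.get_obs();print(o['tool_pos'],o['tcp_rot'],o['grip_width'])
p=cap('top','t7.png'); s=cap('side','s7.png')
a=cv2.resize(cv2.imread('pics/t7.png')[40:190,140:310],None,fx=2.3,fy=2.3,interpolation=2)
b=cv2.resize(cv2.imread('pics/s7.png')[130:220,310:400],None,fx=4,fy=4,interpolation=2)
H=max(len(a),len(b)); f=lambda q:np.vstack([q,np.zeros((H-len(q),q.shape[1],3),np.uint8)])
cv2.imwrite('pics/c9.png',np.hstack([f(a),f(b)]))
T=lambda x,y,z:ray(p,260+(x-440)/4-.4,140+y/4-.4,z).round(1)
S=lambda x,y,z:ray(s,270+x/4-.4,120+y/4-.4,z).round(1)
print('ball top',T(556,112,92),T(556,112,100),'side',S(283,213,92),S(283,213,100))
print('pivot blk',T(569,78,22),S(330,290,30))
```

```text
[438.48887936 249.03503065 221.3760072 ] [-1.57053798e+00  2.79705190e-04 -2.06407934e-02] 91.8370957897642
ball top [589.6  45.   92. ] [587.8  44.4 100. ] side [589.4  48.6  92. ] [585.2  36.7 100. ]
pivot blk [629.8  41.7  22. ] [621.9  37.1  30. ]
```

View pics/c9.png

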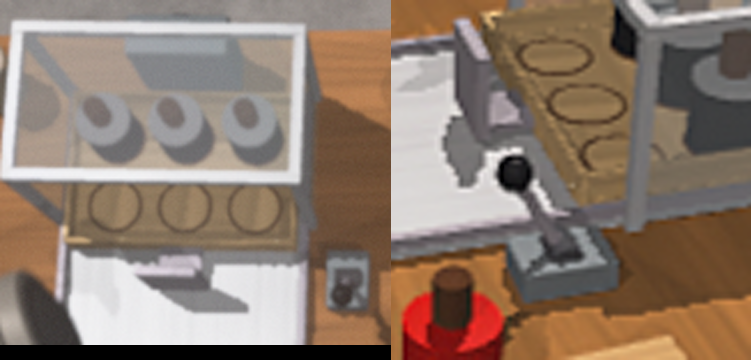

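The candles stand in a row under the hood. The lever ball is at (589.5, 45, 92) with its pivot at x ≈ 628, so the on position puts the ball near x = 666.5. I'll push it with closed fingers at yaw 0, which keeps the gripper body below x ≈ 687 and short of the hood's front at 696.

>>> arm_command(deltas=[[0.0217, 0, -0.041, 0], [0.0217, 0, -0.041, 0], [0.0217, 0, -0.041, 0], [0.0217, 0, -0.041, 0], [0.0217, 0, -0.041, 0]], claw=255)

```text
time: 41.45
tool_pos: [546.6, 39.7, 221.4]
tcp_rot: [-1.571, -0.001, -0.021]
contact_force: [-0.0, -0.5, 0.4]
grip_width: 56.5
```

>>> arm_command(deltas=[[0, 0, 0, 0], [0, 0, 0, 0], [0, 0, 0, 0], [0, 0, 0, 0], [0, 0, 0, 0]])

```text
time: 41.95
tool_pos: [544.8, 43.0, 221.4]
tcp_rot: [-1.571, -0.0, -0.019]
contact_force: [0.8, 0.4, 0.8]
grip_width: 16.5
```

>>> arm_command(deltas=[[0, 0.03, 0, 0], [0, 0.035, 0, 0], [0, 0.035, 0, 0], [0, 0.02, 0, 0], [0, 0.012, 0, 0]])

```text
time: 42.45
tool_pos: [544.0, 42.7, 87.6]
tcp_rot: [-1.571, 0.002, -0.02]
contact_force: [-0.7, 0.6, 1.2]
grip_width: 0.4
```

>>> arm_command(deltas=[[0, 0, 0, 0], [0, 0, 0, 0]])

```text
time: 42.65
tool_pos: [545.6, 42.1, 90.2]
tcp_rot: [-1.571, -0.002, -0.02]
contact_force: [-0.8, 0.1, 0.6]
grip_width: 0.5
```

>>> arm_command(deltas=[[0.01, 0.001, 0.002, 0], [0.01, 0, 0, 0], [0.01, 0, 0, 0], [0.01, 0, 0, 0], [0.01, 0, 0, 0]])

```text
time: 43.15
tool_pos: [596.3, 42.7, 88.6]
tcp_rot: [-1.571, -0.001, -0.021]
contact_force: [-0.4, -0.6, 1.6]
grip_width: 0.5
```

>>> arm_command(deltas=[[0.01, 0, 0, 0], [0.01, 0, 0, 0], [0.01, 0, 0, 0], [0.008, 0, 0, 0], [0.006, 0, 0, 0]])

```text
time: 43.65
tool_pos: [639.8, 41.8, 88.0]
tcp_rot: [-1.571, 0.0, -0.021]
contact_force: [-1.4, 0.2, -0.4]
grip_width: 0.7
```

>>> arm_command(deltas=[[0.003, 0, 0, 0], [0.002, 0, 0, 0], [0, 0, 0, 0], [0, 0, 0, 0]])

```text
time: 44.05
tool_pos: [640.4, 41.9, 87.8]
tcp_rot: [-1.571, 0.009, -0.021]
contact_force: [-13.7, -0.3, 6.6]
grip_width: 0.5
```

The lever is at its stop (13.7 N at x = 640.4). Backing off, rising, and checking.

>>> arm_command(deltas=[[-0.01, 0, 0, 0], [-0.03, 0, 0, 0], [-0.04, 0, 0, 0], [-0.03, 0, 0, 0], [0, -0.02, 0, 0]])

```text
time: 44.55
tool_pos: [528.2, 44.5, 106.0]
tcp_rot: [-1.57, 0.01, -0.021]
contact_force: [1.3, 0.2, 0.2]
grip_width: 0.4
```

>>> arm_command(deltas=[[-0.02, -0.04, 0, 0], [-0.03, -0.04, 0, 0], [-0.04, -0.04, 0, 0], [-0.02, 0, 0, 0], [0, 0, 0, 0]])

```text
time: 45.05
tool_pos: [427.6, 46.4, 225.2]
tcp_rot: [-1.571, -0.003, -0.021]
contact_force: [1.4, -0.3, -0.3]
grip_width: 0.3
```

Run:
```python
from h import *
o=bot.get_obs();print(o['tool_pos'],o['contact_force'])
p=cap('top','t8.png'); s=cap('side','s8.png')
a=cv2.resize(cv2.imread('pics/t8.png')[40:300,140:440],None,fx=1.4,fy=1.4,interpolation=2)
b=cv2.resize(cv2.imread('pics/s8.png')[80:220,300:420],None,fx=3,fy=3,interpolation=2)
H=max(len(a),len(b)); f=lambda q:np.vstack([q,np.zeros((H-len(q),q.shape[1],3),np.uint8)])
cv2.imwrite('pics/c10.png',np.hstack([f(a),f(b)]))
for q in(p,s): print('expected on-ball px',px(q,[666,44,92]).round(1),'off',px(q,[589.5,45,92]).round(1))
```

```text
[427.58017102  46.44862422 225.22344677] [ 1.39936599 -0.29097906 -0.30861231]
expected on-ball px [289.  138.8] off [288.6 167.7]
expected on-ball px [367.6 169.5] off [340.8 173.5]
```

View pics/c10.png

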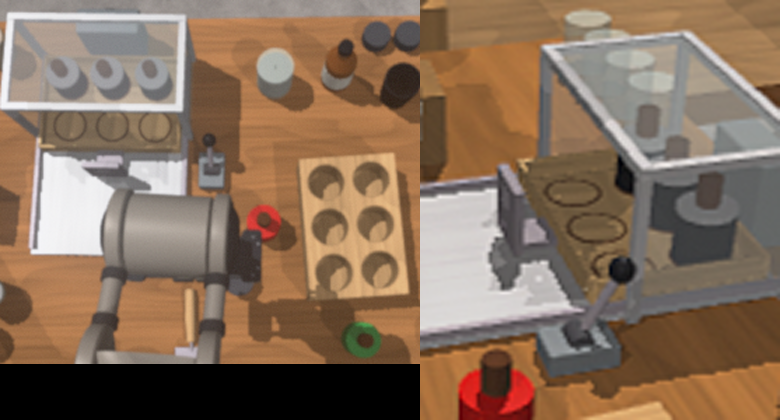

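The ball is at (367,170) in the side view, exactly the expected on position. The block is empty, and the red and green look-alikes are untouched. One last check of the lids against the rings, then I hand in.

Run:
```python
from h import *
p=cap('top'); T=lambda x,y,z:ray(p,140+x/1.4-.3,40+y/1.4-.3,z)[:2].round(0)
print('lids',[T(*q,80) for q in((62,77),(107,76),(152,76))],'front rings',[T(*q,18) for q in((70,125),(112,126),(155,126))])
print('expected lids',[np.round([806-2.1*i,326.5-85*i]) for i in range(3)],'rings',[np.round([720-2*i,328.5-85*i]) for i in range(3)])
print(job.close_job())
```

```text
lids [array([795., 325.]), array([796., 239.]), array([795., 154.])] front rings [array([721., 327.]), array([718., 243.]), array([716., 158.])]
expected lids [array([806., 326.]), array([804., 242.]), array([802., 156.])] rings [array([720., 328.]), array([718., 244.]), array([716., 158.])]
the job is handed in; nothing more can be done
None
```

I handed in the job after about 45 s of robot time, but one last check disagreed: through the hood, the candles may sit a little forward of their rings.

**What I did**
- **Pull out:** I pulled the carriage to its outer stop. It had started about 38 mm out already, so the stop came sooner than I expected. At roughly 38 N the grip slipped off the handle, but the carriage stayed fully out.
- **Candles:** The block held three candles. I lifted each by its knob and set it on a back-row ring, left, middle and right. None were left over for the front row.
- **Push home:** I pushed the carriage home, a 200 mm stroke, and felt the inner stop at about 21 N.
- **Fan lever:** Only then did I flip the lever, pushing until it met its stop.

**Last checks**
- **Before pushing home:** All three candles were upright, with lids within about 1 mm of the ring centres seen from above.
- **Carriage:** The front rings are within 1 mm of where they should be with the carriage home.
- **Lever:** The ball sits within a pixel of the expected "on" position.
- **Other things:** The block is empty and the red and green look-alikes are where they were. The arm is clear of everything.
- **Disagreement:** In a coarse picture through the hood, the lids read 7–11 mm nearer the robot than expected, though in an even, upright row. I read those positions by eye from a low-resolution crop, so it may be reading error. A small forward slide during the push is also possible, and I handed in without checking it further.

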